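# Close the topping station's sliding cover

### The job

Close the topping station: push the white cover board along its rails, over the open candy wells, until it drops into its locating notches and lies flat on the rails. Push it gently and do not force it once it is home; only slide it, never lift or tip it. Leave the jar, the paper cups and the syrup bottle where they stand, and finish with the hand clear.

Things in the scene. Friction and masses are not known exactly. Their poses are not given: they have to be found in the camera images.
- station: Fixed steel topping station, 380 long (x), 166 wide (y). Origin: centre of its underside on the counter. The cover is pushed shut towards its +x. Flat rails (|y| 40-77 mm, top z = 100) run along both sides, with guide walls outside (inner faces |y| = 77, top z = 116; 2 mm play each side). Between the rails: deck at z = 92 for x -190 to 0, open wells to x = 130, end piece to 190. Track ends are open.
- seat (a point): Point on the station at its (60, 0, 100) mm: where the cover's origin lies when dropped home (2.5 mm play either way along x). Only the notches stop the cover; the rails go on past them.
- notch (a point): Middle of the line between the two front notches, at station (115, 0, 100) mm. They lie in the outer halves of the rails (|y| 56-77); two more, for the rear feet, in the inner halves (|y| 40-56) at x = 5 mm. Each is 19 mm long (x) and 8 mm deep.
- cover: Loose white plastic board, 150 x 150 x 12 mm, 0.2-0.45 kg. Origin: centre of the slab's underside; x, y as the station's. Four feet below, 6 high, 14 long, 10 wide: front at (55, +-65), rear at (-55, +-47). Starts with feet on the rails (origin 6 mm above rail tops), 70-130 mm short of home; slides with a few N. At home all feet enter their notches, it drops 6 mm and can slide no further.
- push_edge (a point): Middle of the cover's rear edge face (facing the station's -x), half way up its thickness; at (-75, 0, 6) mm of the cover. A fingertip can push here towards the station's +x, standing over the deck between the rails.
- jar: Bystander: jar with steel lid, 60 mm across, 85 mm high, on the counter beside the station. Origin: centre of its underside.
- cups: Bystander: stack of paper cups, 77 mm across, 95 mm high, on the counter beside the station. Origin: centre of its underside.
- syrup: Bystander: syrup bottle with pump, 73 mm across, 250 mm high, on the counter beyond the station's +x end. Origin: centre of its underside.
There are look-alikes about, which are no part of the job. Of the things shaped like the cover, the white one is meant.

How it is judged (in metres and radians):
At the end, for the whole second after the job is handed in: The cover has dropped home and is at rest: its origin within 4 mm of the seat point along and across the rails and no more than 1.5 mm above the rail tops, lying level within 0.02 rad (z of cover in the frame of station between 0.0975 and 0.1015 m and x of cover in the frame of station between 0.056 and 0.064 m and y of cover in the frame of station between -0.004 and 0.004 m and angle between cover's own z axis and vertical below 0.02 rad and linear speed of cover below 0.01 m/s); the robot touches nothing.
It fails at once if the cover is lifted more than 8 mm off the rails (z of cover in the frame of station above 0.114 m).
It fails at once if the cover is tipped by more than 0.12 rad (angle between cover's own z axis and vertical above 0.12 rad).
It fails at once if the cover is forced: the hand bears on it with more than 80 N (contact force between any of the arm, the fingers and cover above 80 N).
It fails at once if a bystander is pushed away by more than 30 mm or knocked over (distance of any of jar, cups, syrup from where it was at the start of the episode above 0.03 m or angle between any of jar, cups, syrup's own z axis and vertical above 0.4 rad).
It also fails if it takes over 38 s, if anything falls off the work surface, if the arm or the gripper's body presses on something with over 40 N, if the wrist force passes 120 N, or if a joint passes its speed limit or range.

### The arm

A 6-joint arm with a two-finger parallel gripper is mounted at the origin on the work surface. World frame = base frame: x ahead of the robot, y to its left, z up, the work surface at z = 0. Lengths are in mm, angles in rad, forces in N, time in s.
With the tool pointing down it reaches from about 300 to 775 mm from the base axis. Payload 14.6 kg.
Tool frame: the origin (TCP) lies midway between the tips of the shut fingers; the grasp point (between the pads) lies 19 mm behind it; x points along the fingers, z is the direction in which the jaws open and shut, and the axes are right-handed (so a half turn about x gives the same grasp; the last joint's range is limited). The gripper opens to 94 mm and grips with 3 to 60 N. Pads are 16 mm wide; open, the fingers measure 119 mm over their backs; the gripper's body (75 mm by 177 mm) begins 78 mm behind the grasp point.
Start: joints at [1.145, 0.3, 1.521, -0, 1.321, -0.067], TCP at [193.13, 514.966, 205.446] pointing down, gripper open.
Joint ranges: [-3.03, 3.03], [-0.79, 2.21], [0.23, 2.52], [-1.04, 4.18], [0, 3.07], [-2.55, 2.55]. Speed limits (rad/s): [2.22, 2.22, 2.57, 3.14, 3.14, 3.14].

### API

Orientations are given as [roll, pitch, yaw] about the fixed x, y, z axes, in that order (R = Rz(yaw) Ry(pitch) Rx(roll)).
In Python, from cell import * gives the robot as it stands.
- The arm moves only by the tool play_rows, never from a script. Its argument "motion" is one flat list of numbers, 7 for each row, row after row: the turn, a rotation vector about the tool's x, y, z in rad, then the shift along the tool's x, y, z in m, then the closure, from -1 (fully open) to 1 (shut), so that 0 is half open. In form: [rx, ry, rz, x, y, z, fingers, rx, ry, rz, x, y, z, fingers, ...]. A call has 1 to 20 rows; each row shifts and turns the pose as measured when the row begins, along the tool's axes as they then stand; what a row does not reach is not made up. A row lasts 1/10 s, in which the tool goes at most 50 mm and 8.59 degrees, less where a joint would pass 70% of its speed; a pose out of reach is approached as far as the arm can. A call with a gripper value outside its range is refused whole. The fingers move at their own pace and stop on an object; "newtons" is the grip in N (left out, the last holds). Time passes only in rows, so rows that do not move let the fingers close. It gives the time, the measured TCP pose, the force and the opening at its end, in the units of the state.
- read_state(): the state, without advancing time (a new reading comes with each control period).
- camera(name): name is "scene" or "side" or "wrist"; returns (picture, depth): 384x512x3 uint8, blue, green, red; 384x512 float32, mm along the optical axis (not along the pixel's ray), 0 where there is no reading.
- camera_params(name): a dict with "fx", "fy", "cx", "cy" (pixels), "k1" (the pictures are not rectified: a ray, as slopes to the right and down, at radius r is drawn at 1 + k1 r^2 times it, then the intrinsics apply), "T" (4x4, takes a point from camera to world coordinates). Camera axes: x right, y down, z forward; pixel columns grow to the right and rows downward; lengths in mm; the calibration is good to about 2 mm. A picture is of the moment at which its call begins: read the wrist's pose just before it. camera_params takes no time and is no camera call; for the wrist camera it gives the pose at the moment of the call.
- sign_off(): hands the job in, once; it reports no verdict.
Trained networks look in the newest picture that a camera, given by its name, has taken for a name from the list of things; names that differ only in an ending like _2 or _b are one class to them, and where a whole thing is asked for, a point or a joint stands for the part that bears it (a point fixed in the world has none). Each returns a list of dicts, best first, with "conf" (0 to 1); they miss things now and then, are a little off and sometimes report something else, mostly with a low value. They report only what shows in the picture. A call takes as long as a camera call. They do not tell look-alikes from the thing itself.
- masks_of(camera, name): "region" (384x512 bool, what is visible of it).
- place_of(camera, name): "at" ([x, y, z] in mm, in the coordinates of the camera as it stood for that picture, good to about 4 mm: a listed point, or the origin of a listed thing).
The state is a dict: "clock": time; "joints": joint angles; "qd": joint speeds; "effort": joint torques, N m; "eef_pos": TCP position; "eef_rot": TCP orientation; "wrist_force": force on the tool from outside, world axes, zero at the start; "moment": the same for the moment, N m; "finger_gap": finger opening in mm.
Only numpy, scipy, OpenCV 4.12 (cv2) and the standard library are available. Lean on these libraries where they do the work, as an engineer would, in place of code of your own. Each camera call takes 0.05 s, during which the arm holds its last target.

## Working session

There is one attempt and no reset: what is moved stays moved. The work goes in short steps, Python scripts to look and compute and a tool call to move; the robot and the scene stay as the last step left them, time stands still between calls to the robot, and variables do not carry over. Pictures are saved under pics/ and viewed, and the job is handed in when it is done.

Besides the shell and the picture viewer there is one more tool, called after "Emit:" as name(argument=value, ...), one argument or row to a line, values as JSON. play_rows: Moves the arm, as the interface text tells. Its arguments: {"type":"object","properties":{"motion":{"type":"array","items":{"type":"number"}},"newtons":{"type":"number"}},"required":["motion"]}

```bash
ls; mkdir -p pics
cat > h.py <<'E'
from cell import *
import numpy as np, cv2
def px2w(P,u,v,d):
    x=(u-P['cx'])/P['fx'];y=(v-P['cy'])/P['fy']
    p=cv2.undistortPoints(np.array([[[u,v]]],float),np.array([[P['fx'],0,P['cx']],[0,P['fy'],P['cy']],[0,0,1]]),np.array([P['k1'],0,0,0,0.]))[0,0]
    T=np.array(P['T']);return (T@np.array([p[0]*d,p[1]*d,d,1]))[:3]
def c2w(P,a):
    return (np.array(P['T'])@np.array(list(a)+[1]))[:3]
E
python3 - <<'E'
from h import *
s=read_state();print(s)
for c in ['scene','side','wrist']:
    P=camera_params(c);im,d=camera(c);cv2.imwrite(f'pics/{c}0.png',im);np.save(f'd_{c}.npy',d)
    print(c,{k:np.round(v,3).tolist() for k,v in P.items()})
    for n in ['station','seat','notch','cover','push_edge']:
        for r in place_of(c,n): print(n,round(r['conf'],2),c2w(P,r['at']).round(1))
print(read_state()['clock'])
E
```

```text
pics
{'clock': 0.0, 'joints': array([ 1.14538772e+00,  3.00491952e-01,  1.52156165e+00, -6.37793962e-06,
        1.32068942e+00, -6.65962829e-02]), 'qd': array([ 0.00013648,  0.00070537, -0.00012968, -0.00058339, -0.00079713,
        0.00074013]), 'effort': array([-1.62751392e-03, -5.31807268e+01, -3.52738488e+01,  7.07937218e-02,
        2.43371405e-02, -1.50975757e-04]), 'eef_pos': array([193.03726871, 514.7415109 , 204.88310998]), 'eef_rot': array([ 3.08036649,  1.56964594, -1.99083323]), 'wrist_force': array([ 0.81466724,  0.03971299, -0.07133117]), 'moment': array([-0.02114991,  0.01006648,  0.04692352]), 'finger_gap': 93.98681493513638}
scene {'fx': 406.005, 'fy': 406.005, 'cx': 259.001, 'cy': 194.523, 'k1': -0.128, 'T': [[0.216, 0.834, -0.508, 1009.055], [0.976, -0.184, 0.114, -123.658], [0.002, -0.52, -0.854, 914.245], [0.0, 0.0, 0.0, 1.0]]}
station 0.73 [552.7   3.5  -3.9]
station 0.22 [421.1  53.8   3.2]
seat 0.84 [564.2  60.9 100.7]
cover 0.81 [ 306.9 -170.3    5.2]
cover 0.7 [ 448.9 -361.2    5.1]
push_edge 0.67 [ 265.5 -227.2    9.7]
push_edge 0.58 [ 406.4 -422.4   12.1]
side {'fx': 435.713, 'fy': 435.713, 'cx': 256.124, 'cy': 195.31, 'k1': -0.064, 'T': [[-0.953, -0.235, 0.192, 340.126], [-0.304, 0.718, -0.626, 667.061], [0.01, -0.655, -0.756, 912.277], [0.0, 0.0, 0.0, 1.0]]}
station 0.9 [550.2   0.9   3.1]
seat 0.92 [559.7  62.6 102.2]
seat 0.27 [546.4 -57.2 105.5]
notch 0.96 [567.6 117.5 101. ]
cover 0.84 [ 453.  -362.6    8.3]
cover 0.78 [545.3 -56.8 105.3]
cover 0.67 [ 312.1 -168.1    7.4]
push_edge 0.85 [ 535.1 -134.3  110.3]
push_edge 0.75 [ 268.8 -231.3   10.8]
push_edge 0.67 [ 399.3 -417.7   15.3]
wrist {'fx': 302.763, 'fy': 302.763, 'cx': 259.182, 'cy': 189.256, 'k1': -0.052, 'T': [[0.35, 0.899, 0.264, 115.879], [0.937, -0.336, -0.1, 543.992], [-0.001, 0.282, -0.959, 383.897], [0.0, 0.0, 0.0, 1.0]]}
0.9
```

```bash
python3 -c "
import cv2
a=cv2.imread('pics/scene0.png');b=cv2.imread('pics/side0.png')
cv2.imwrite('pics/sc1.png',cv2.resize(a,(800,600)));cv2.imwrite('pics/si1.png',cv2.resize(b,(800,600)))"
```

```text
(no output)
```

View pics/sc1.png

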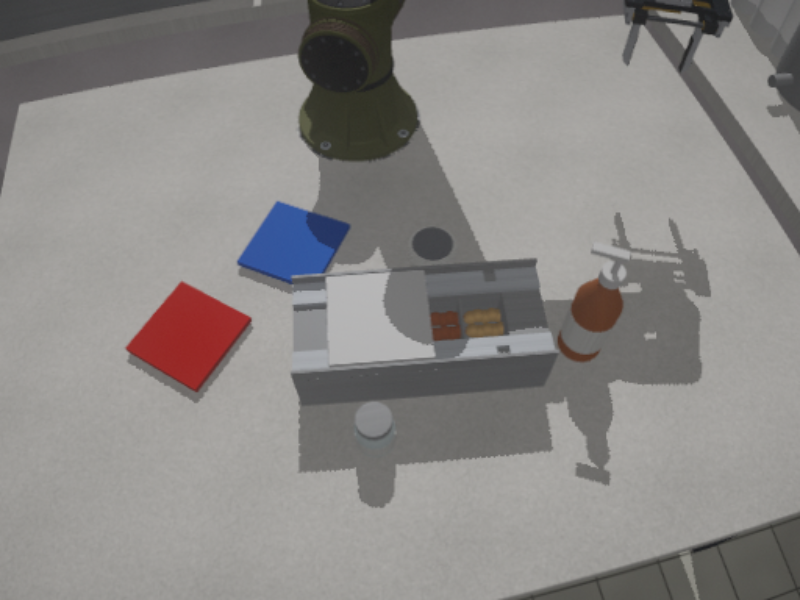

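View pics/si1.png

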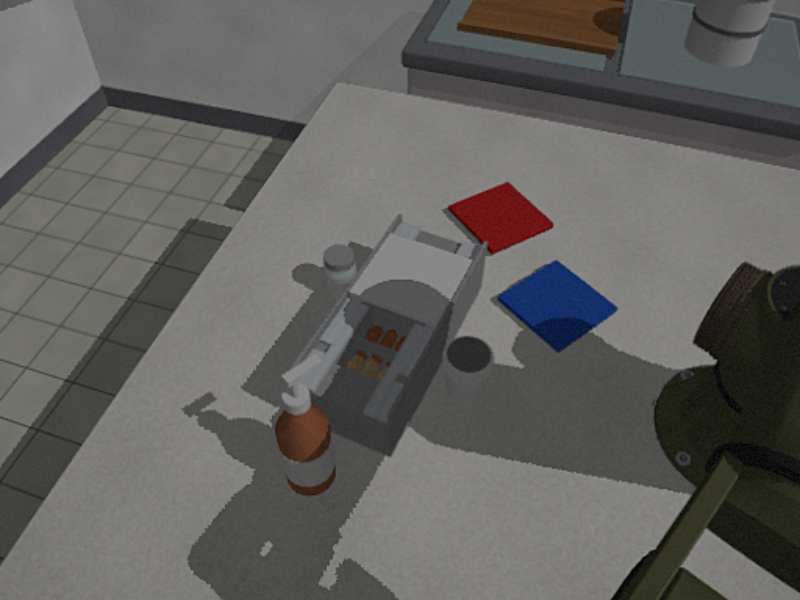

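The three boards in the 800-px scene view are white (380,317), red (190,337) and blue (293,242). Only the white one is on the station rails, so it's the target. I'll check it in a crop and refine the axis.

Run:
```python
from h import *
from scipy.spatial.transform import Rotation as R
im=cv2.imread('pics/scene0.png');cv2.imwrite('pics/crop.png',cv2.resize(im[155:265,175:365],None,fx=4,fy=4))
for c in ['scene','side']:
    im=cv2.imread(f'pics/{c}0.png');d=np.load(f'd_{c}.npy');P=camera_params(c)
    v,u=np.mgrid[:384,:512];K=np.array([[P['fx'],0,P['cx']],[0,P['fy'],P['cy']],[0,0,1]])
    p=cv2.undistortPoints(np.stack([u.ravel(),v.ravel()],1)[:,None].astype(float),K,np.array([P['k1'],0,0,0,0.]))[:,0]
    dd=d.ravel()[:,None];W=np.hstack([p*dd,dd])@P['T'][:3,:3].T+P['T'][:3,3]
    reg=(abs(W[:,0]-550)<130)&(abs(W[:,1])<220)&(d.ravel()>0)
    m=reg&(W[:,2]>80)&(W[:,2]<126)
    # station rect from all points above 80 
    r=cv2.minAreaRect(W[m][:,:2].astype(np.float32));print(c,'station',r)
    from collections import Counter
    print(sorted(Counter((W[reg][:,2]//4*4).astype(int)).items()))
    # cover: bright gray z>112, near
    yaw=np.radians(82.8);ex=np.array([np.cos(yaw),np.sin(yaw)]);ey=np.array([-ex[1],ex[0]])
    S=(W[:,:2]-[551,2])@np.array([ex,ey]).T
    mc=reg&(W[:,2]>110)&(W[:,2]<126)&(abs(S[:,1])<71)
    print('cover z med',np.median(W[mc][:,2]),'x',np.percentile(S[mc][:,0],[1,2,50,98,99]),'rect',cv2.minAreaRect(W[mc][:,:2].astype(np.float32)))
    for n in ['syrup','jar','cups']:
        for x in place_of(c,n): print(n,round(x['conf'],2),c2w(P,x['at']).round(1))
s=read_state();print(R.from_euler('xyz',s['eef_rot']).as_matrix().round(3))
```

```text
scene station ((547.868408203125, 0.8695831298828125), (251.8729248046875, 404.2785339355469), 4.039804458618164)
[(np.int64(-8), 78), (np.int64(-4), 2124), (np.int64(0), 1227), (np.int64(4), 112), (np.int64(8), 137), (np.int64(12), 120), (np.int64(16), 109), (np.int64(20), 104), (np.int64(24), 107), (np.int64(28), 106), (np.int64(32), 114), (np.int64(36), 121), (np.int64(40), 135), (np.int64(44), 192), (np.int64(48), 279), (np.int64(52), 434), (np.int64(56), 343), (np.int64(60), 215), (np.int64(64), 163), (np.int64(68), 171), (np.int64(72), 195), (np.int64(76), 166), (np.int64(80), 302), (np.int64(84), 274), (np.int64(88), 1159), (np.int64(92), 740), (np.int64(96), 1977), (np.int64(100), 1033), (np.int64(104), 219), (np.int64(108), 230), (np.int64(112), 1314), (np.int64(116), 3247), (np.int64(120), 113)]
cover z med 117.41325643439046 x [-134.86293073 -133.39791762  -62.66446004    8.55973588   10.09623094] rect ((543.1913452148438, -59.902854919433594), (148.26148986816406, 142.01171875), 82.77129364013672)
syrup 0.59 [595.  262.3   1.1]
syrup 0.26 [564.6  64.2  99.4]
jar 0.86 [688
[... 587 characters left out ...]
, 186), (np.int64(76), 216), (np.int64(80), 229), (np.int64(84), 238), (np.int64(88), 607), (np.int64(92), 795), (np.int64(96), 1077), (np.int64(100), 1323), (np.int64(104), 135), (np.int64(108), 167), (np.int64(112), 547), (np.int64(116), 2469), (np.int64(120), 385)]
cover z med 118.44576590467989 x [-134.48990878 -132.55310718  -53.23634784   13.77196404   14.51799693] rect ((543.1975708007812, -58.41108703613281), (153.3127899169922, 141.94000244140625), 82.97571563720703)
syrup 0.56 [594.3 264.    2.4]
jar 0.76 [693.2 -94.8  -0.7]
jar 0.6 [420.9  51.4   2.2]
jar 0.51 [544.6 -57.9 104.5]
cups 0.85 [418.7  51.4   0. ]
[[ 0.    -0.936  0.351]
 [-0.     0.351  0.936]
 [-1.    -0.     0.   ]]
```

View pics/crop.png

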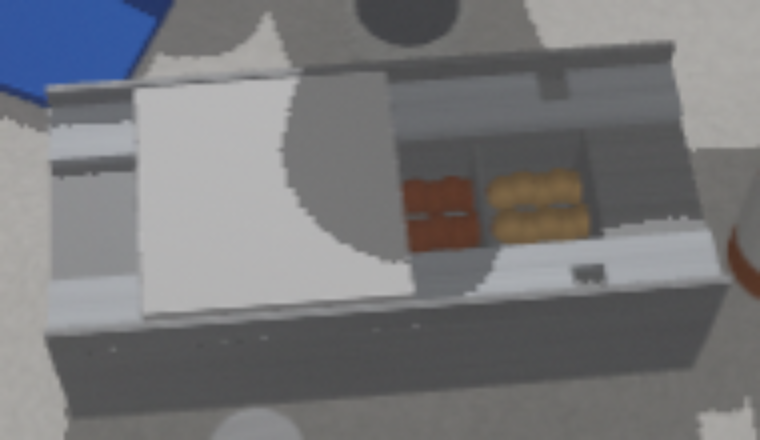

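The crop shows the white cover on the rails, with its rear edge near crop (140,200), empty deck behind it, and the notches ahead at (550,82) and (588,272). Station yaw is about 82.8°, and the cover is about 120 mm short of home. I'll raise the hand, shut the fingers, then carry it high over to the rear deck.

```bash
cat > plan.py <<'E'
from h import *
from scipy.spatial.transform import Rotation as R
yaw=np.radians(82.8);ex=np.array([np.cos(yaw),np.sin(yaw),0]);ey=np.array([-ex[1],ex[0],0]);O=np.array([551,2,0.])
G=np.array([[0,0,-1],ex,-ey]).T  # columns tool x,y,z
def S(x,y,z): return O+ex*x+ey*y+[0,0,z]
def rep():
    s=read_state();p=s['eef_pos'];Rm=R.from_euler('xyz',s['eef_rot'])
    print('t',s['clock'],'st',round((p-O)@ex,1),round((p-O)@ey,1),round(p[2],1),'rotneeded(tool)',(Rm.inv()*R.from_matrix(G)).as_rotvec().round(4),'F',s['wrist_force'].round(1),'gap',s['finger_gap'].round(1))
    return p,Rm
E
python3 - <<'E'
from plan import *
p,Rm=rep();T=S(-165,0,0)
p=p+[0,0,135]; N=20;d=(T-p);d[2]=0
a=(Rm.inv()*R.from_matrix(G)).as_rotvec();print(a)
for i in range(N):
    Ri=Rm*R.from_rotvec(a*i/N); print((Ri.inv().apply(d/N)/1000).round(3).tolist(),(a/N).round(3))
E
```

```text
Traceback (most recent call last):
  File "plan.py", line 8, in rep
    print('t',s['clock'],'st',round((p-O)@ex,1),round((p-O)@ey,1),round(p[2],1),'rotneeded(tool)',(Rm.inv()*R.from_matrix(G)).as_rotvec().round(4),'F',s['wrist_force'].round(1),'gap',s['finger_gap'].round(1))
                                                                                                                                                                                       ^^^^^^^^^^^^^^^^^^^^^
AttributeError: 'float' object has no attribute 'round'
```

Emit:
play_rows(
  motion=[0,0,0,-0.045,0,0,1,0,0,0,-0.045,0,0,1,0,0,0,-0.045,0,0,1],
  newtons=20,
)

```text
clock: 1.5
eef_pos: [192.4, 513.3, 338.2]
eef_rot: [3.077, 1.558, -1.994]
wrist_force: [0.6, 1.1, -0.2]
finger_gap: 73.8
```

```bash
sed -i "s/s\['finger_gap'\].round(1)/round(s['finger_gap'],1)/" plan.py
python3 - <<'E'
from plan import *
p,Rm=rep();T=S(-165,0,335)
N=20;d=(T-p)
a=(Rm.inv()*R.from_matrix(G)).as_rotvec()
print((a/N).round(4))
for i in range(N):
    Ri=Rm*R.from_rotvec(a*i/N); print((Ri.inv().apply(d/N)/1000).round(3).tolist())
E
```

```text
t 1.5 st 462.3 419.8 338.2 rotneeded(tool) [ 1.3376 -0.011   0.0076] F [ 0.6  1.1 -0.2] gap 73.8
[ 0.0669 -0.0005  0.0004]
[0.0, -0.028, -0.026]
[0.0, -0.029, -0.024]
[0.0, -0.031, -0.022]
[0.0, -0.032, -0.02]
[0.0, -0.033, -0.017]
[0.0, -0.035, -0.015]
[0.0, -0.035, -0.013]
[0.0, -0.036, -0.01]
[0.0, -0.037, -0.008]
[0.0, -0.037, -0.005]
[0.0, -0.038, -0.003]
[0.0, -0.038, -0.0]
[0.0, -0.038, 0.002]
[0.0, -0.037, 0.005]
[0.0, -0.037, 0.007]
[0.0, -0.037, 0.01]
[0.0, -0.036, 0.012]
[0.0, -0.035, 0.014]
[0.0, -0.034, 0.017]
[0.0, -0.033, 0.019]
```

Emit:
play_rows(
  motion=[0.067,0,0,0,-0.028,-0.026,1,0.067,0,0,0,-0.029,-0.024,1,0.067,0,0,0,-0.031,-0.022,1,0.067,0,0,0,-0.032,-0.02,1,0.067,0,0,0,-0.033,-0.017,1,0.067,0,0,0,-0.035,-0.015,1,0.067,0,0,0,-0.035,-0.013,1,0.067,0,0,0,-0.036,-0.01,1,0.067,0,0,0,-0.037,-0.008,1,0.067,0,0,0,-0.037,-0.005,1,0.067,0,0,0,-0.038,-0.003,1,0.067,0,0,0,-0.038,0,1,0.067,0,0,0,-0.038,0.002,1,0.067,0,0,0,-0.037,0.005,1,0.067,0,0,0,-0.037,0.007,1,0.067,0,0,0,-0.037,0.01,1,0.067,0,0,0,-0.036,0.012,1,0.067,0,0,0,-0.035,0.014,1,0.067,0,0,0,-0.034,0.017,1,0.067,0,0,0,-0.033,0.019,1],
)

```text
clock: 3.5
eef_pos: [524.1, -194.4, 348.9]
eef_rot: [0.329, 1.562, 0.152]
wrist_force: [0.3, 1.5, 0.2]
finger_gap: 0.5
```

Run:
```python
from plan import *
p,Rm=rep();d=S(-165,0,200)-p
print(Rm.inv().apply(d).round(1))
P=camera_params('wrist');im,dd=camera('wrist');cv2.imwrite('pics/w1.png',im)
```

```text
t 3.5 st -198.2 2.1 348.9 rotneeded(tool) [-0.0513  0.0079 -0.0025] F [0.3 1.5 0.2] gap 0.5
[149.   32.9  -0.8]
```

Emit:
play_rows(
  motion=[-0.05,0.008,0,0.04,0.011,0,1,0,0,0,0.04,0.011,0,1,0,0,0,0.04,0.011,0,1,0,0,0,0.029,0,0,1,0,0,0,0,0,0,1],
)

```text
clock: 4.05
eef_pos: [530.5, -167.5, 192.9]
eef_rot: [2.397, 1.569, 2.26]
wrist_force: [-0.2, 0.1, -0.1]
finger_gap: 0.7
```

Run:
```python
from plan import *
p,Rm=rep();d=S(-162,0,101)-p
print(Rm.inv().apply(d).round(1))
P=camera_params('wrist');im,dd=camera('wrist');cv2.imwrite('pics/w2.png',im);np.save('d_w.npy',dd)
for n in ['push_edge','cover','seat']:
    for r in place_of('wrist',n):
        w=c2w(P,r['at']);print(n,round(r['conf'],2),w.round(1),'st',((w-O)@ex).round(1),((w-O)@ey).round(1))
im,dd=camera('side');cv2.imwrite('pics/s2.png',cv2.resize(im[120:310,180:380],None,fx=3,fy=3))
```

```text
t 4.05 st -170.8 -0.9 192.9 rotneeded(tool) [-0.0114 -0.0016 -0.0015] F [-0.2  0.1 -0.1] gap 0.7
[91.9  8.6 -0.8]
push_edge 0.69 [ 532.1 -134.4  112.1] st -137.7 1.7
push_edge 0.55 [ 267.8 -230.7   11.7] st -266.3 251.8
cover 0.89 [ 306.7 -169.3    3.2] st -200.6 220.9
cover 0.62 [543.7 -58.2 108.2] st -60.6 -0.3
seat 0.53 [542.3 -54.3 107.7] st -57.0 1.6
```

View pics/w2.png

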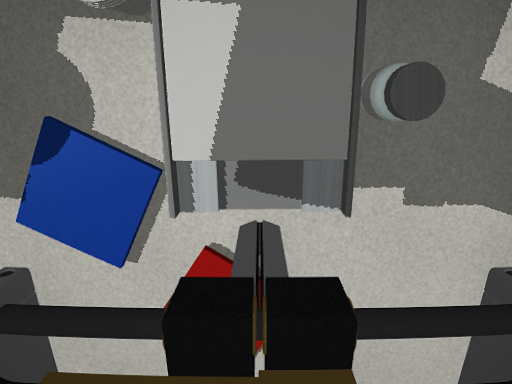

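View pics/s2.png

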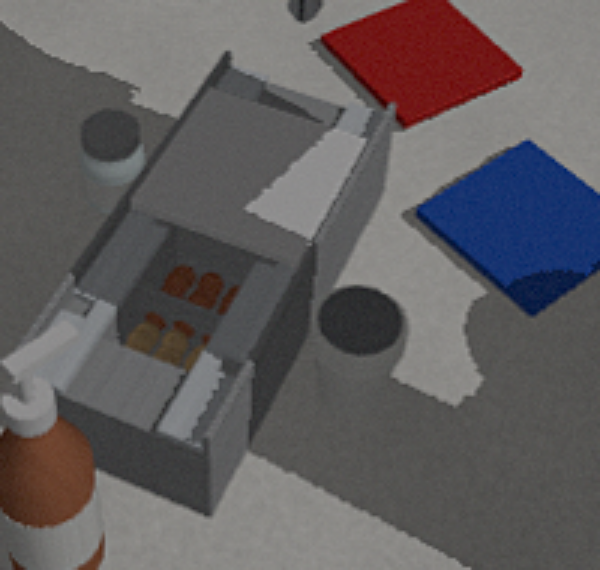

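The fingers line up with the middle of the track (wrist view, fingertips near (262,225), cover rear edge at row 160). The deck behind the cover is clear, so I'll go down behind the edge.

Emit:
play_rows(
  motion=[-0.011,0,0,0.03,0.005,0,1,0,0,0,0.03,0.004,0,1,0,0,0,0.02,0,0,1,0,0,0,0.006,0,0,1,0,0,0,0,0,0,1],
)

```text
clock: 4.8
eef_pos: [538.3, -161.8, 118.1]
eef_rot: [-0.187, 1.55, -0.314]
wrist_force: [0.1, 0.4, 0.4]
finger_gap: 0.3
```

Run:
```python
from plan import *
p,Rm=rep();d=S(-162,0,102)-p
print(Rm.inv().apply(d).round(1))
```

```text
t 4.8 st -164.1 -8.0 118.1 rotneeded(tool) [-0.0015  0.0205  0.0039] F [0.1 0.4 0.4] gap 0.3
[16.   2.1 -8.3]
```

Emit:
play_rows(
  motion=[0,0.02,0.004,0,0.002,-0.008,1,0,0,0,0,0,0,1,0,0,0,0.012,0,0,1,0,0,0,0,0,0,1],
)

```text
clock: 5.2
eef_pos: [531.5, -159.4, 109.3]
eef_rot: [-0.193, 1.566, -0.321]
wrist_force: [-0.9, -0.4, -0.5]
finger_gap: 0.3
```

Run:
```python
from plan import *
p,Rm=rep();d=S(-150,0,102)-p
print(Rm.inv().apply(d).round(1))
```

```text
t 5.2 st -162.5 -0.9 109.3 rotneeded(tool) [-0.0019  0.0046  0.0009] F [-0.9 -0.4 -0.5] gap 0.3
[ 7.3 12.6 -1. ]
```

Emit:
play_rows(
  motion=[0,0.004,0,0.004,0.004,-0.001,1,0,0,0,0.003,0.004,0,1,0,0,0,0,0.004,0,1,0,0,0,0,0.004,0,1,0,0,0,0,0.004,0,1],
)

```text
clock: 5.7
eef_pos: [533.3, -138.2, 101.7]
eef_rot: [-1.314, 1.569, -1.442]
wrist_force: [-0.2, -0.7, -1.1]
finger_gap: 0.3
```

Run:
```python
from plan import *
p,Rm=rep();d=S(-150,0,102)-p
print(Rm.inv().apply(d).round(1))
```

```text
t 5.7 st -141.3 -0.0 101.7 rotneeded(tool) [-0.0023  0.0003  0.0013] F [-0.2 -0.7 -1.1] gap 0.3
[-0.3 -8.7 -0. ]
```

Emit:
play_rows(
  motion=[0,0,0,0,0.004,0,1,0,0,0,0,0.004,0,1,0,0,0,0,0.004,0,1,0,0,0,0,0.004,0,1,0,0,0,0,0.004,0,1,0,0,0,0,0.004,0,1,0,0,0,0,0.004,0,1,0,0,0,0,0.004,0,1],
)

```text
clock: 6.5
eef_pos: [537.7, -103.5, 101.7]
eef_rot: [-1.386, 1.569, -1.514]
wrist_force: [-0.8, -0.8, -1.0]
finger_gap: 0.5
```

```bash
cat > look.py <<'E'
from plan import *
import sys
p,Rm=rep()
P=camera_params('side');im,dd=camera('side');cv2.imwrite(f'pics/{sys.argv[1]}.png',cv2.resize(im[120:310,180:380],None,fx=3,fy=3))
v,u=np.mgrid[:384,:512];K=np.array([[P['fx'],0,P['cx']],[0,P['fy'],P['cy']],[0,0,1]])
q=cv2.undistortPoints(np.stack([u.ravel(),v.ravel()],1)[:,None].astype(float),K,np.array([P['k1'],0,0,0,0.]))[:,0]
d=dd.ravel()[:,None];W=np.hstack([q*d,d])@P['T'][:3,:3].T+P['T'][:3,3]
s=np.c_[(W-O)@ex,(W-O)@ey,W[:,2]]
m=(abs(s[:,1])<68)&(abs(s[:,0])<185)&(s[:,2]>106)&(s[:,2]<126)&(d[:,0]>0)
print('cover top z',np.median(s[m][:,2]).round(1),'front x',np.percentile(s[m][:,0],[95,97,99]).round(1))
for y0 in (-55,0,55):
    k=m&(abs(s[:,1]-y0)<12); print(y0,'front',np.percentile(s[k][:,0],98).round(1))
for n in ['cover']:
    for r in place_of('side',n):
        w=c2w(P,r['at']);print(n,round(r['conf'],2),w.round(1),'st',((w-O)@ex).round(1),((w-O)@ey).round(1))
E
python3 look.py s3
```

```text
t 6.5 st -106.4 -0.0 101.7 rotneeded(tool) [-0.002   0.0003  0.0016] F [-0.8 -0.8 -1. ] gap 0.5
cover top z 118.4 front x [52.8 53.6 54.6]
-55 front 54.2
0 front 54.0
55 front 53.5
cover 0.95 [552.9 -17.6 106. ] st -19.2 -4.3
cover 0.63 [ 452.  -363.1    6. ] st -374.6 52.4
```

View pics/s3.png

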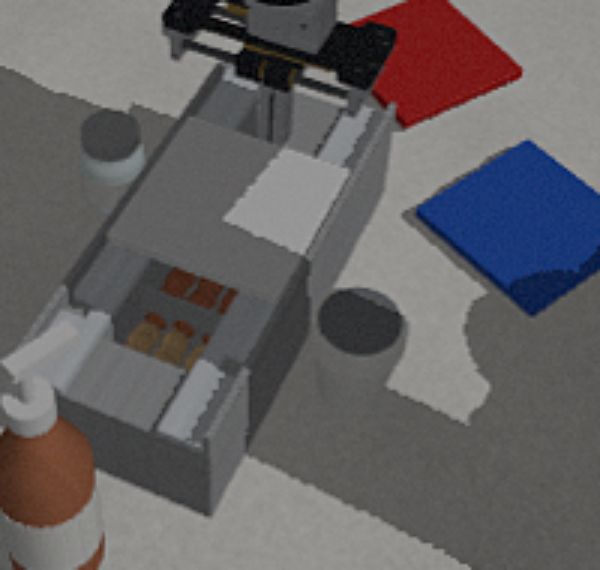

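Emit:
play_rows(
  motion=[0,0,0,0,0.004,0,1,0,0,0,0,0.004,0,1,0,0,0,0,0.004,0,1,0,0,0,0,0.004,0,1,0,0,0,0,0.004,0,1,0,0,0,0,0.004,0,1,0,0,0,0,0.004,0,1,0,0,0,0,0.004,0,1,0,0,0,0,0.004,0,1,0,0,0,0,0.004,0,1,0,0,0,0,0.004,0,1,0,0,0,0,0.004,0,1,0,0,0,0,0.003,0,1,0,0,0,0,0.002,0,1],
)

```text
clock: 8.0
eef_pos: [545.1, -46.5, 101.8]
eef_rot: [-1.26, 1.569, -1.387]
wrist_force: [-0.2, -2.2, -0.2]
finger_gap: 0.2
```

```bash
python3 look.py s4
```

```text
t 8.0 st -48.8 -0.2 101.8 rotneeded(tool) [-0.0017  0.0006  0.0018] F [-0.2 -2.2 -0.2] gap 0.2
cover top z 118.3 front x [110.2 110.9 111.9]
-55 front 111.2
0 front 111.3
55 front 111.4
cover 0.94 [561.6  39.4 106.3] st 38.4 -5.8
cover 0.71 [ 309.9 -169.1    8. ] st -200.0 217.7
cover 0.7 [ 454.3 -364.3    7.6] st -375.6 50.0
cover 0.32 [551.5   1.1   2.3] st -0.8 -0.6
```

Emit:
play_rows(
  motion=[0,0,0,0,0.002,0,1,0,0,0,0,0.002,0,1,0,0,0,0,0.002,0,1,0,0,0,0,0.002,0,1,0,0,0,0,0.002,0,1,0,0,0,0,0.002,0,1,0,0,0,0,0.002,0,1],
)

```text
clock: 8.8
eef_pos: [547.0, -32.0, 101.9]
eef_rot: [-1.236, 1.569, -1.364]
wrist_force: [0.3, -2.4, 0.2]
finger_gap: 0.8
```

```bash
python3 look.py s5
```

```text
t 8.8 st -34.2 -0.3 101.9 rotneeded(tool) [-0.0023  0.0007  0.002 ] F [ 0.3 -2.4  0.2] gap 0.8
cover top z 118.4 front x [124.7 125.6 126.6]
-55 front 125.9
0 front 126.0
55 front 126.0
cover 0.9 [ 453.5 -360.5    7.5] st -371.8 51.3
cover 0.72 [559.7  52.4 101.1] st 51.1 -2.3
cover 0.69 [ 311.1 -169.3    9.4] st -200.0 216.5
```

Emit:
play_rows(
  motion=[0,0,0,0,0.0015,0,1,0,0,0,0,0.0015,0,1,0,0,0,0,0.0015,0,1],
)

```text
clock: 9.2
eef_pos: [547.6, -27.2, 101.8]
eef_rot: [-1.236, 1.569, -1.364]
wrist_force: [0.1, -1.4, 0.4]
finger_gap: 0.6
```

```bash
python3 look.py s6
```

```text
t 9.2 st -29.4 -0.3 101.8 rotneeded(tool) [-0.0022  0.0006  0.0018] F [ 0.1 -1.4  0.4] gap 0.6
cover top z 118.4 front x [129.5 130.3 131.2]
-55 front 131.0
0 front 131.0
55 front 130.7
cover 0.96 [ 453.7 -363.4    7.6] st -374.7 50.7
cover 0.92 [561.3  59.8 105.7] st 58.7 -2.9
cover 0.73 [ 309.7 -166.8    9.2] st -197.7 218.3
```

Emit:
play_rows(
  motion=[0,0,0,0,0.001,0,1,0,0,0,0,0.001,0,1],
)

```text
clock: 9.5
eef_pos: [547.9, -25.0, 101.8]
eef_rot: [-1.165, 1.569, -1.292]
wrist_force: [-1.2, -0.5, 0.2]
finger_gap: 0.7
```

```bash
python3 look.py s7
```

```text
t 9.5 st -27.2 -0.3 101.8 rotneeded(tool) [-0.0022  0.0007  0.0016] F [-1.2 -0.5  0.2] gap 0.7
cover top z 113.8 front x [130.9 132.4 133.5]
-55 front 133.0
0 front 132.9
55 front 132.7
cover 0.95 [561.4  58.8 102.2] st 57.6 -3.2
cover 0.79 [ 312.2 -170.1    7.1] st -200.6 215.4
cover 0.64 [ 453.8 -365.1    5.5] st -376.4 50.4
```

```bash
cat >> look.py <<'E'
k=m&(s[:,0]>-5)&(s[:,0]<128)&(abs(s[:,1])<62)
A=np.c_[s[k][:,:2],np.ones(k.sum())];c,*_=np.linalg.lstsq(A,s[k][:,2],rcond=None)
print('plane slope',c[:2].round(4),'z at seat',(c@[60,0,1]).round(2))
E
python3 look.py s8
```

```text
t 9.6 st -27.1 -0.3 101.8 rotneeded(tool) [-0.002   0.0007  0.0015] F [ 0.8 -0.  -0.5] gap 0.6
cover top z 112.4 front x [129.9 132.3 133.5]
-55 front 132.4
0 front 132.8
55 front 133.4
cover 0.66 [ 456.4 -364.     4.5] st -375.0 48.0
cover 0.59 [ 312.4 -169.     4.5] st -199.5 215.3
cover 0.58 [562.   58.2 100. ] st 57.1 -3.8
plane slope [0.0001 0.0008] z at seat 112.47
```

View pics/s8.png

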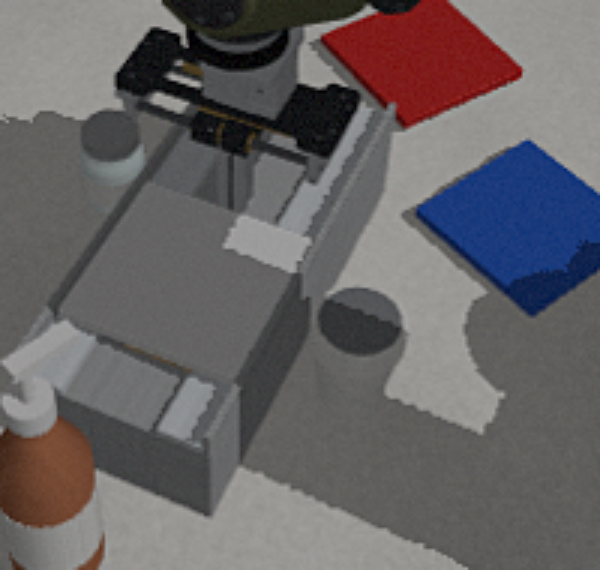

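The cover has dropped the full 6 mm (top 118.4 → 112.4) and is level. I'll back the hand off, then lift it.

Emit:
play_rows(
  motion=[0,0,0,0,-0.006,0,1,0,0,0,0,-0.01,0,1,0,0,0,0,-0.012,0,1,0,0,0,0,0,0,1,0,0,0,-0.02,0,0,1,0,0,0,-0.04,0,0,1,0,0,0,-0.045,0,0,1,0,0,0,-0.045,0,0,1,0,0,0,-0.04,-0.02,0,1,0,0,0,0,-0.02,0,1,0,0,0,0,0,0,1,0,0,0,0,0,0,1],
)

```text
clock: 10.9
eef_pos: [537.2, -97.8, 299.3]
eef_rot: [-2.2, 1.569, -2.331]
wrist_force: [-0.4, -0.2, -0.3]
finger_gap: 0.1
```

```bash
python3 look.py s9
python3 - <<'E'
from plan import *
P=camera_params('side')
for n in ['syrup','jar','cups']:
    for x in place_of('side',n)[:1]: print(n,round(x['conf'],2),c2w(P,x['at']).round(1))
E
```

```text
t 10.9 st -100.7 1.2 299.3 rotneeded(tool) [-0.0055 -0.0009  0.0012] F [-0.4 -0.2 -0.3] gap 0.1
cover top z 112.4 front x [130.3 132.  133.4]
-55 front 132.8
0 front 132.9
55 front 132.8
cover 0.97 [562.9  58.2  98.8] st 57.3 -4.7
cover 0.71 [ 312.5 -168.7    6. ] st -199.2 215.3
cover 0.6 [688.1 -95.7   1. ] st -79.7 -148.3
cover 0.56 [ 453.  -365.7    5. ] st -377.1 51.2
plane slope [-0.0005  0.0014] z at seat 112.46
syrup 0.78 [595.8 262.    1.9]
jar 0.84 [688.3 -98.2   1. ]
cups 0.77 [ 4.212e+02  5.240e+01 -2.000e-01]
```

View pics/s9.png

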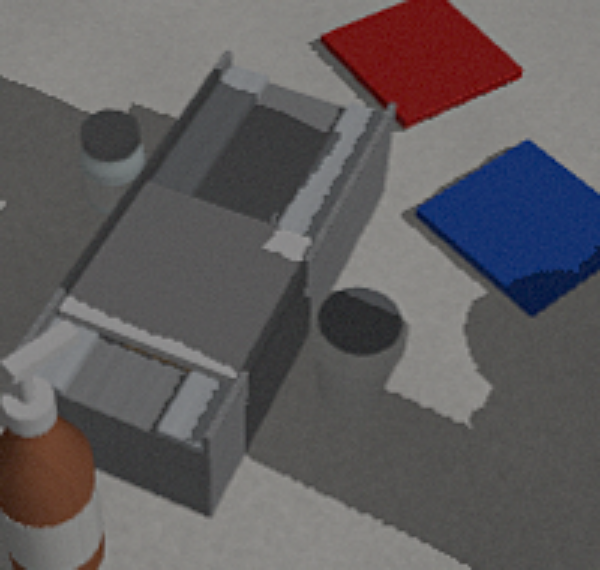

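The cover lies flat between the walls, front edge near crop (150,340), the hand is out of view above, and the bystanders haven't moved.

```bash
python3 -c "
from cell import *
print(sign_off())"
```

```text
the job is handed in; nothing more can be done
None
```

The white cover is home in its notches, and I handed the job in at about 11 s of the 38 s allowed. I pushed it about 120 mm along the rails with the shut fingertips at the middle of its rear edge. When it dropped I stopped, backed off and lifted the hand to 299 mm. The wrist force readings between steps never went above about 3 N.

**Last checks:**
- **Drop:** the cover's top went from 118.4 to 112.4 mm, the full 6 mm. That puts its origin about 0.4 mm above the rail tops.
- **Level:** the fitted slope was at most 0.0014 rad.
- **Along the rails:** the front edge read about 133 mm, so the origin is at about 58 mm against 60 mm. That is within the 4 mm allowed.
- **Bystanders:** the jar, cups and syrup bottle read the same as at the start, within measurement noise.

**One disagreement:** the network put the cover's origin at y = -4.7 mm, just outside the 4 mm limit. The guide walls allow only 2 mm of play and the feet are in the notches, so I took this as network and calibration error. I did not measure it another way.

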